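Free the seized bolt of the loaded tube dock

ROBOT

A 6-joint arm with a two-finger parallel gripper is mounted at the origin on a cart in front of the work surface, level with it; the furniture and walls round the work are solid. World frame = base frame: x ahead of the robot, y to its left, z up, the work surface at z = 0. Lengths are in m, angles in rad, forces in N, time in s.
With the tool pointing down it reaches from about 0.25 to 0.725 m from the base axis. Payload 9.7 kg.
Tool frame: the origin (TCP) lies on the centre line of the jaws, within the pads' length; the fingertips stand 14 mm ahead of it and the grasp point (between the pads) lies 5 mm behind it; x points along the fingers, z is the direction in which the jaws open and shut, and the axes are right-handed (so a half turn about x gives the same grasp; the last joint's range is limited). The gripper opens to 85 mm and grips with 20 to 120 N. Pads are 22 mm wide; open, the fingers measure 114 mm over their backs; the gripper's body (76 mm by 85 mm) begins 54 mm behind the grasp point. The pads swing forward as they close: fully open they stand 13 mm farther back than shut.
Start: joints at [1.176, 0.087, 0.176, 1.66, 0, 1.571], TCP at [0.212, 0.508, 0.245] pointing down, gripper open.
Joint ranges: [-3.13, 3.13], [-0.85, 1.81], [-1.15, 1.24], [-2.2, 2.28], [-1.44, 1.52], [-3.14, 3.14]. Speed limits (rad/s): [2.22, 2.22, 2.57, 3.14, 3.14, 3.14].

INTERFACE

Orientations are given as a unit quaternion [w, x, y, z].
In Python, from workcell import sense, get_image, camera_model, close_job gives the robot as it stands. The module is installed in compiled form; this text tells all that it offers.
- The arm moves only by the tool play_rows, never from a script. Its argument "series" is text: rows parted by semicolons, each of 5 numbers parted by spaces: the shift along the world's x, y, z in mm, then the turn about the world's z in degrees, then the finger opening in mm, from 0 to 85.4. In form: tx ty tz turn claw; .... A call has exactly 8 rows; each row shifts and turns the pose as measured when the row begins; what a row does not reach is not made up. A row lasts 1/10 s, in which the tool goes at most 50 mm and 8.59 degrees, less where a joint would pass 70% of its speed; a pose out of reach is approached as far as the arm can. A call is refused whole if a number of a shift passes 50 or a number of a turn 8.59, either way. A call with a gripper value outside its range is refused whole. The fingers move at their own pace and stop on an object; "squeeze" is the grip in N (left out, the last holds). Time passes only in rows, so rows that do not move let the fingers close, or fill a call up. It gives the time, the measured TCP pose, the force and the opening at its end, in the units of the state.
- sense(): the state, without advancing time (a new reading comes with each control period).
- get_image(name): name is "scene" or "top" or "wrist"; returns (picture, depth): 420x560x3 uint8, blue, green, red; 420x560 float32, m along the optical axis (not along the pixel's ray), 0 where there is no reading.
- camera_model(name): a dict with "fx", "fy", "cx", "cy" (pixels), "origin" and "attitude" of the camera in the world; the wrist camera has in their place "hand_eye" (4x4, takes a point from camera to tool coordinates, whose origin is the TCP and whose axes are the tool frame's). Camera axes: x right, y down, z forward; pixel columns grow to the right and rows downward; lengths in m; the calibration is good to about 2 mm. A picture is of the moment at which its call begins: read the wrist's pose just before it. camera_model takes no time and is no camera call.
- close_job(): hands the job in, once; it reports no verdict.
The state is a dict: "time_s": time; "joint_positions": joint angles; "joint_vel": joint speeds; "effort": joint torques, N m; "eef_pos": TCP position; "tool_rot": TCP orientation; "contact_force": force on the tool from outside, world axes, zero at the start; "wrist_torque": the same for the moment, N m; "width": finger opening in m.
Only numpy, scipy, OpenCV 4.12 (cv2) and the standard library are available. Lean on these libraries where they do the work, as an engineer would, in place of code of your own. Each camera call takes 0.05 s, during which the arm holds its last target.

TASK

The slide bolt that locks the black strip block into its dock has rusted and sticks part-way. Take it by its knob and work it out and fully home again in short strokes until it runs, then draw it all the way out and let go, so that the block is free to be lifted later. Leave the bolt of the empty dock shut.

Things in the scene. Friction and masses are not known exactly. Their poses are not given: they have to be found in the camera images.
- block_dock: Fixed dock, aluminium plate 150x164x6 mm; its shallow well, along its x, holds the black strip block (130x26x31 mm), a rusty bolt crosses it. The other dock is the same but empty. Origin: underside, middle of the dock; z up. The bolt opens towards -y, home is +y; its axis: x = 0, z = 46 mm. Well centre y = +42 mm. Highest fixed parts: staples round the bolt, top z = 58 mm, y = +70, +13, -77 mm
- block_knob (a point): Middle of the upright round steel knob on the bolt of the dock with the block: 18 mm in diameter, 44 mm tall, this point 82 mm above the table (knob from 60 to 104 mm). Moves with the bolt, axes as the dock's; shut, it is at x = 0, y = -4 mm in the dock's frame
- block_bolt (a joint): Travel of that bolt, m: 0 = home, grows towards the dock's -y, end 0.058. Stiff: about 4 to 8 N, stays where left. The first pull sticks at about 0.018; after a push home (below 0.003) the next sticks at 0.028; after one more push home it runs to the end. Where it sticks it yields 1 to 2 mm and more force does not help: reverse at about 20 N. A stroke over 3 mm short must be repeated
- empty_bolt (a joint): Travel of the bolt of the empty dock in m, 0 = shut; to be left alone

How it is judged:
On the way, in this order (a step that is already met when the one before it is completed fails the run):
1. the bolt is drawn out until it sticks (more than 12 mm) (value of joint block_bolt above 0.012 m).
2. the bolt is pushed home again (within 7 mm) (value of joint block_bolt below 0.007 m).
At the end, for the whole second after the job is handed in: The bolt of the dock with the block is drawn out to within 12 mm of its end of travel (more than 46 of 58 mm) and at rest; the bolt of the empty dock is still shut (within 8 mm) (value of joint block_bolt above 0.046 m and velocity of joint block_bolt below 0.01 m/s and value of joint empty_bolt below 0.008 m); the robot touches nothing.
It fails at once if the bolt of the empty dock is moved by more than 8 mm (value of joint empty_bolt above 0.008 m).
It also fails if it takes over 38 s, if anything falls off the work surface, if the arm or the gripper's body presses on something with over 40 N, if the wrist force passes 120 N, or if a joint passes its speed limit or range.

## Working session

There is one attempt and no reset: what is moved stays moved. The work goes in short steps, Python scripts to look and compute and a tool call to move; the robot and the scene stay as the last step left them, time stands still between calls to the robot, and variables do not carry over. Pictures are saved under pics/ and viewed, and the job is handed in when it is done.

Besides the shell and the picture viewer there is one more tool, called as name(argument=value, ...), one argument or row to a line, values as JSON. play_rows: Moves the arm, as the interface text tells. Its arguments: {"type":"object","properties":{"series":{"type":"string"},"squeeze":{"type":"number"}},"required":["series"]}

```bash
mkdir -p pics; cat > h.py <<'E'
import numpy as np,cv2
from workcell import sense,get_image,camera_model
from scipy.spatial.transform import Rotation as R
E
python3 - <<'E'
from h import *
s=sense();print(s)
for n in ["top","scene"]:
    im,d=get_image(n);cv2.imwrite(f"pics/{n}0.png",im);np.save(f"{n}0.npy",d);print(n,camera_model(n))
E
```

```text
{'time_s': 0.0, 'joint_positions': array([1.17600312e+00, 8.74642416e-02, 1.75096443e-01, 1.65980222e+00,
       5.26274921e-06, 1.57078217e+00]), 'joint_vel': array([-0.0010987 ,  0.00041216, -0.00273519,  0.00034092, -0.00160227,
       -0.0009408 ]), 'effort': array([ 9.79873512e-04, -5.20388138e+01,  4.64802253e+01,  1.63606089e-02,
        9.59335011e-05,  2.07424861e-06]), 'eef_pos': array([0.21145211, 0.5074858 , 0.24456143]), 'tool_rot': array([ 0.58794076, -0.39250358,  0.58875104,  0.39196788]), 'contact_force': array([ 0.29825805,  0.93001626, -0.19528937]), 'wrist_torque': array([-0.01810606,  0.00367376,  0.0123093 ]), 'width': 0.08563540656184739}
top {'fx': 466.63581180952235, 'fy': 466.63581180952235, 'cx': 274.08454392898415, 'cy': 209.77496135084652, 'origin': array([ 0.41435201, -0.00983634,  0.93532748]), 'attitude': array([ 0.04778025, -0.70230037,  0.70957899, -0.03144655])}
scene {'fx': 387.1930465155888, 'fy': 387.1930465155888, 'cx': 278.1443908594521, 'cy': 211.66885742249292, 'origin': array([ 0.18524226, -0.55738095,  0.64384832]), 'attitude': array([-0.39911867,  0.87955984, -0.24035766,  0.0964726 ])}
```

View pics/top0.png

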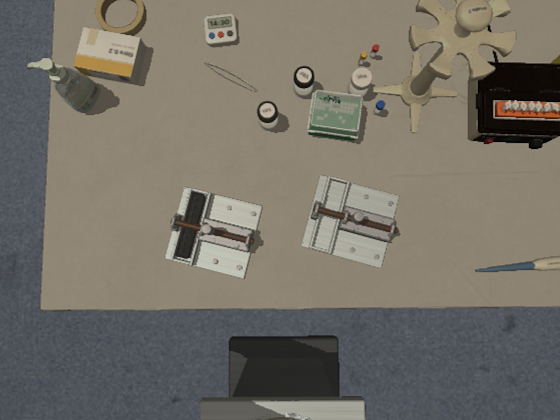

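View pics/scene0.png

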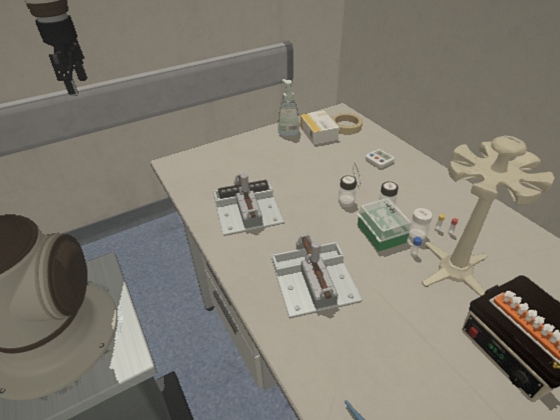

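```bash
cat >> h.py <<'E'
def cloud(n,d):
    c=camera_model(n);v,u=np.mgrid[0:420,0:560]
    P=np.stack([(u-c['cx'])/c['fx']*d,(v-c['cy'])/c['fy']*d,d],-1)
    q=c['attitude'];M=R.from_quat([q[1],q[2],q[3],q[0]]).as_matrix()
    return P@M.T+c['origin']
E
python3 - <<'E'
from h import *
d=np.load("top0.npy");W=cloud("top",d)
im=cv2.imread("pics/top0.png")
cv2.imwrite("pics/topc.png",cv2.resize(im[175:290,150:280],None,fx=5,fy=5,interpolation=cv2.INTER_CUBIC))
print("table",W[280,100:500:60,2])
S=W[175:290,155:275];z=S[...,2]
m=(z>.09)&(z<.115);print(m.sum(),S[m].mean(0),S[m].min(0),S[m].max(0));print(np.argwhere(m)+[175,155])
# plate
p=(z>.003)&(z<.02)
allm=((z>.003)&(z<.2)).astype(np.uint8)
pts=S[(allm>0)&(z<.02)][:,:2]
r=cv2.minAreaRect((pts*1000).astype(np.float32));print(r,cv2.boxPoints(r))
# staples/bolt
b=(z>.04)&(z<.07);q=S[b];c=q[:,:2].mean(0);u,s,vt=np.linalg.svd(q[:,:2]-c,full_matrices=False);print(b.sum(),c,vt[0],np.degrees(np.arctan2(vt[0][1],vt[0][0])),s)
np.set_printoptions(linewidth=250)
print((z[20:80:2,5:110:3]*1000).round().astype(int))
E
```

```text
table [ 1.84462651e-03  1.35023670e-03 -1.47849376e-04 -8.72396268e-05
 -4.42533432e-04  8.71396386e-04 -4.70908730e-04]
86 [0.4756422  0.12971521 0.10339686] [0.46767161 0.12214137 0.09072316] [0.48394614 0.13865451 0.10765723]
[[224 205]
 [224 206]
 [224 207]
 [224 208]
 [225 203]
 [225 204]
 [225 205]
 [225 206]
 [225 207]
 [225 208]
 [225 209]
 [225 210]
 [226 203]
 [226 204]
 [226 205]
 [226 206]
 [226 207]
 [226 208]
 [226 209]
 [226 210]
 [226 211]
 [227 202]
 [227 203]
 [227 204]
 [227 205]
 [227 206]
 [227 207]
 [227 208]
 [227 209]
 [227 210]
 [227 211]
 [227 212]
 [228 202]
 [228 203]
 [228 204]
 [228 205]
 [228 206]
 [228 207]
 [228 208]
 [228 209]
 [228 210]
 [228 211]
 [229 202]
 [229 203]
 [229 204]
 [229 205]
 [229 206]
 [229 207]
 [229 208]
 [229 209]
 [229 210]
 [229 211]
 [229 212]
 [230 202]
 [230 203]
 [230 204]
 [230 205]
 [230 206]
 [230 207]
 [230 208]
 [230 209]
 [230 210]
 [230 211]
 [230 212]
 [231 203]
 [231 204]
 [231 205]
 [231 206]
 [231 207]
 [231 208]
 [231 209]
 [231 210]
 [231 211]
 [232 204]
 [232 205]
 [232 206]
 [232 207]
 [232 208]
 [232 209]
 [232 210]
 [232 211]
 [233 205]
 [233 206]
 [233 207]
 [233 208]
 [233 209]]
((477.7538146972656, 132.77828979492188), (242.17254638671875, 229.41497802734375), 89.55766296386719) [[362.11493   12.581184]
 [591.5231    10.810066]
 [593.3927   252.9754  ]
 [363.98456  254.74652 ]]
702 [0.47422243 0.12331567] [0.25669183 0.9664933 ] 75.12614311123151 [1.30446731 0.2365044 ]
[[ 2  0  1 ...  1  0  1]
 [ 0  2  1 ...  0  2  2]
 [ 2  1  2 ... -1  1 -2]
 ...
 [ 0 -2  1 ...  2  1  0]
 [-1  0  0 ...  1  1  1]
 [-2  2  6 ... -1 -1 -2]]
```

View pics/topc.png

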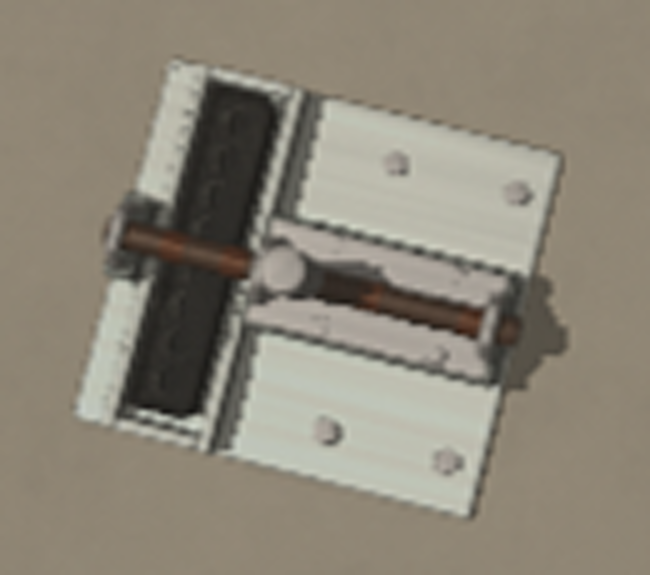

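```bash
python3 - <<'E'
from h import *
c=camera_model("top");q=c['attitude'];M=R.from_quat([q[1],q[2],q[3],q[0]]).as_matrix();o=c['origin']
def onz(u,v,z):
    r=M@np.array([(u-c['cx'])/c['fx'],(v-c['cy'])/c['fy'],1]);return o+r*(z-o[2])/r[2]
C=np.array([onz(150+a/5-.4,175+b/5-.4,.006)[:2] for a,b in [(175,60),(560,155),(470,517),(78,418)]])
print(C,C.mean(0))
for i,j in [(0,1),(3,2)]:
    e=C[i]-C[j];print(np.linalg.norm(e),np.degrees(np.arctan2(-e[0],e[1])))
for i,j in [(0,3),(1,2)]:
    e=C[i]-C[j];print(np.linalg.norm(e),np.degrees(np.arctan2(e[1],e[0])))
print("knob top",onz(150+283/5-.4,175+270/5-.4,.104))
r=cv2.minAreaRect((C*1000).astype(np.float32));print(r)
s=sense();q=s['tool_rot'];T=R.from_quat([q[1],q[2],q[3],q[0]]).as_matrix();print(T)
E
```

```text
[[0.56844041 0.19203725]
 [0.52782896 0.03619493]
 [0.38419659 0.07264294]
 [0.42453809 0.22906522]] [0.47625101 0.13248508]
0.16104695219559637 -14.606048374735078
0.16154060286834016 -14.46152442265749
0.1485898643918408 -14.429926087643123
0.14818473426198794 -14.238770504654001
knob top [0.47553819 0.13091423 0.104     ]
((476.31854248046875, 132.340087890625), (161.62254333496094, 148.58985900878906), 75.5384750366211)
[[-5.06119094e-04 -9.23066500e-01  3.84640065e-01]
 [-1.16310213e-03  3.84640398e-01  9.23065768e-01]
 [-9.99999196e-01  1.98055296e-05 -1.26829447e-03]]
```

play_rows(
  series="20 -29 0 1 85; 24 -34 0 1 85; 24 -34 0 1 85; 24 -34 0 1 85; 24 -34 0 1 85; 24 -34 0 1 85; 24 -34 0 1 85; 24 -34 0 1 85",
  squeeze=80,
)

```text
time_s: 0.9
eef_pos: [0.4009, 0.233, 0.2404]
tool_rot: [0.554, -0.437, 0.559, 0.436]
contact_force: [0.6, -0.3, 0.4]
width: 0.085
```

play_rows(
  series="24 -34 0 0 85; 24 -33 0 0 85; 18 -25 0 0 85; 8 -10 0 0 85; 0 0 0 0 85; 0 0 0 0 85; 0 0 0 0 85; 0 0 0 0 85",
)

```text
time_s: 1.7
eef_pos: [0.4771, 0.1244, 0.2385]
tool_rot: [0.554, -0.436, 0.56, 0.435]
contact_force: [0.1, 0.9, 0.2]
width: 0.085
```

```bash
cat >> h.py <<'E'
D=np.array([.2487,.9686])
K0=np.array([.4755,.1298])
def st(note=''):
    s=sense();q=s['tool_rot'];T=R.from_quat([q[1],q[2],q[3],q[0]]).as_matrix()
    e=s['eef_pos'];k=(e[:2]-K0)*1000
    print(note,s['time_s'],e.round(4),'jaw',np.degrees(np.arctan2(T[1,2],T[0,2])).round(2),'x-axis',T[:,0].round(3),'along(out)',(-k@D).round(2),'across',(k@[D[1],-D[0]]).round(2),'F',s['contact_force'].round(1),'w',s['width'])
    return s,T
E
python3 - <<'E'
from h import *
s,T=st()
im,d=get_image("wrist");cv2.imwrite("pics/w1.png",im)
H=camera_model("wrist");print(H)
v,u=np.mgrid[0:420,0:560]
P=np.stack([(u-H['cx'])/H['fx']*d,(v-H['cy'])/H['fy']*d,d],-1)
he=np.array(H['hand_eye']);W=(P@he[:3,:3].T+he[:3,3])@T.T+s['eef_pos']
z=W[...,2];m=(z>.095)&(z<.112)&(d>0)&(np.linalg.norm(W[...,:2]-K0,axis=-1)<.03)
print(m.sum(),W[m].mean(0),W[m].min(0),W[m].max(0))
E
```

```text
1.7 [0.4771 0.1244 0.2385] jaw 76.01 x-axis [-0.007 -0.006 -1.   ] along(out) 4.83 across 2.94 F [0.1 0.9 0.2] w 0.08503022051459043
{'fx': 313.68865084914734, 'fy': 313.68865084914734, 'cx': 275.9094491038088, 'cy': 205.2395124569428, 'hand_eye': array([[-6.25258548e-04, -3.26554739e-01,  9.45178084e-01,
        -1.29344069e-01],
       [-5.17240197e-04, -9.45178037e-01, -3.26555065e-01,
         8.48777808e-02],
       [ 9.99999671e-01, -6.93065445e-04,  4.22073410e-04,
         1.34254125e-03],
       [ 0.00000000e+00,  0.00000000e+00,  0.00000000e+00,
         1.00000000e+00]])}
341 [0.47431552 0.13258246 0.10392574] [0.46663146 0.12384246 0.09519305] [0.48402987 0.14104558 0.10732728]
```

View pics/w1.png

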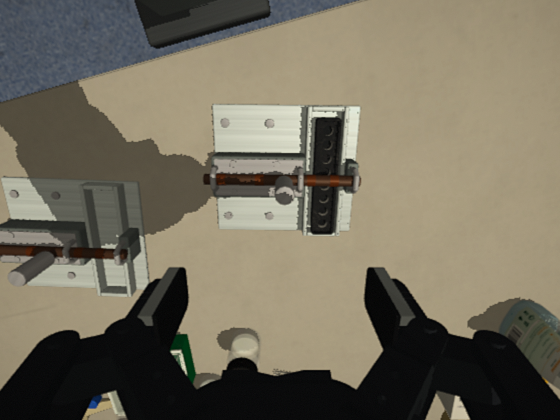

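The wrist picture shows the knob at about (285,188), the bolt running level along row 180, parallel to the jaws. The knob is at about (0.475, 0.131). I'll centre and descend.

play_rows(
  series="-2 6 -20 0 85; 0 1 -30 0 85; 0 0 -30 0 85; 0 0 -30 0 85; 0 0 -20 0 85; 0 0 -14 0 85; 0 0 -5 0 85; 0 0 0 0 85",
)

```text
time_s: 2.55
eef_pos: [0.4728, 0.1369, 0.0866]
tool_rot: [0.554, -0.439, 0.557, 0.437]
contact_force: [0.7, -0.3, -0.1]
width: 0.0849
```

```bash
python3 -c "
from h import *
st()"
```

```text
2.55 [0.4728 0.1369 0.0866] jaw 76.52 x-axis [-0.002 -0.004 -1.   ] along(out) -6.2 across -4.36 F [ 0.7 -0.3 -0.1] w 0.08489854133384404
```

play_rows(
  series="1 -3 -3 -0.5 85; 1 -3 -2 -0.3 85; 0 0 0 0 85; 0 0 0 0 70; 0 0 0 0 55; 0 0 0 0 45; 0 0 0 0 38; 0 0 0 0 34",
)

```text
time_s: 3.35
eef_pos: [0.4771, 0.1309, 0.0852]
tool_rot: [0.559, -0.435, 0.558, 0.432]
contact_force: [-0.4, 0.7, -0.1]
width: 0.034
```

```bash
python3 - <<'E'
from h import *
s,T=st()
im,d=get_image("wrist");cv2.imwrite("pics/w2.png",im)
E
```

```text
3.35 [0.4771 0.1309 0.0852] jaw 75.63 x-axis [ 0.004 -0.003 -1.   ] along(out) -1.44 across 1.32 F [-0.4  0.7 -0.1] w 0.03404000500657893
```

View pics/w2.png

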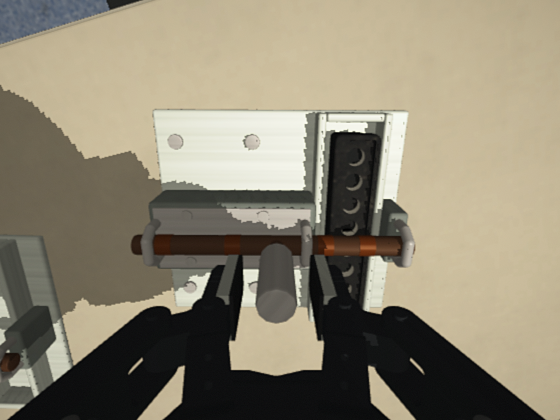

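The knob stands between the pads, centred (column 275). I'll lower a little and close.

play_rows(
  series="-1 0 -3 0 30; 0 0 -2 0 26; 0 0 0 0 20; 0 0 0 0 14; 0 0 0 0 10; 0 0 0 0 10; 0 0 0 0 10; 0 0 0 0 10",
  squeeze=80,
)

```text
time_s: 4.2
eef_pos: [0.4759, 0.131, 0.0798]
tool_rot: [0.559, -0.435, 0.558, 0.432]
contact_force: [-1.0, -0.5, 0.3]
width: 0.0162
```

```bash
python3 -c "
from h import *
st()"
```

```text
4.2 [0.4759 0.131  0.0798] jaw 75.64 x-axis [ 0.004 -0.003 -1.   ] along(out) -1.25 across 0.12 F [-1.  -0.5  0.3] w 0.016239919988885746
```

play_rows(
  series="-0.8 -2.9 0 0 10; -0.8 -2.9 0 0 10; -0.8 -2.9 0 0 10; -0.8 -2.9 0 0 10; 0 0 0 0 10; 0 0 0 0 10; 0 0 0 0 10; 0 0 0 0 10",
)

```text
time_s: 5.0
eef_pos: [0.4733, 0.1208, 0.0799]
tool_rot: [0.56, -0.435, 0.556, 0.434]
contact_force: [0.0, 1.3, 1.0]
width: 0.0164
```

```bash
python3 -c "
from h import *
st()"
```

```text
5.0 [0.4733 0.1208 0.0799] jaw 75.75 x-axis [ 0.005  0.002 -1.   ] along(out) 9.31 across 0.09 F [0.  1.3 1. ] w 0.01635138547716567
```

play_rows(
  series="-0.5 -2 0 0 10; -0.5 -2 0 0 10; -0.5 -2 0 0 10; -0.5 -2 0 0 10; -0.5 -2 0 0 10; -0.5 -2 0 0 10; -0.5 -2 0 0 10; -0.5 -2 0 0 10",
)

```text
time_s: 5.8
eef_pos: [0.471, 0.1118, 0.0799]
tool_rot: [0.564, -0.432, 0.55, 0.44]
contact_force: [4.6, 20.0, -4.1]
width: 0.0165
```

```bash
python3 -c "
from h import *
st()"
```

```text
5.8 [0.471  0.1118 0.0799] jaw 76.1 x-axis [ 0.009  0.021 -1.   ] along(out) 18.52 across 0.06 F [ 4.6 20.  -4.1] w 0.016484160547627198
```

Stuck at ~19.8 mm with 20 N. Push home.

play_rows(
  series="0.7 2.9 0 0 10; 0.7 2.9 0 0 10; 0.7 2.9 0 0 10; 0.7 2.9 0 0 10; 0.7 2.9 0 0 10; 0.5 2 0 0 10; 0.5 2 0 0 10; 0.2 1 0 0 10",
)

```text
time_s: 6.6
eef_pos: [0.4745, 0.1254, 0.0799]
tool_rot: [0.561, -0.434, 0.555, 0.434]
contact_force: [-1.9, -4.7, 1.6]
width: 0.0163
```

```bash
python3 -c "
from h import *
st()"
```

```text
6.6 [0.4745 0.1254 0.0799] jaw 75.78 x-axis [ 0.006  0.005 -1.   ] along(out) 4.47 across 0.11 F [-1.9 -4.7  1.6] w 0.0162639040996686
```

play_rows(
  series="0.5 2 0 0 10; 0.5 2 0 0 10; 0.5 2 0 0 10; 0.4 1.6 0 0 10; 0.4 1.6 0 0 10; 0.4 1.6 0 0 10; 0.4 1.6 0 0 10; 0.4 1.6 0 0 10",
)

```text
time_s: 7.4
eef_pos: [0.4761, 0.1315, 0.0798]
tool_rot: [0.557, -0.437, 0.562, 0.428]
contact_force: [-4.2, -17.6, 4.8]
width: 0.0164
```

```bash
python3 -c "
from h import *
st()"
```

```text
7.4 [0.4761 0.1315 0.0798] jaw 75.4 x-axis [ 0.002 -0.014 -1.   ] along(out) -1.83 across 0.1 F [ -4.2 -17.6   4.8] w 0.01641642628182896
```

Home against the stop (travel ≈ −0.6 mm, 18 N). Second pull to about 28 mm.

play_rows(
  series="-0.8 -3 0 0 10; -0.8 -3 0 0 10; -0.8 -3 0 0 10; -0.8 -3 0 0 10; -0.8 -3 0 0 10; -0.8 -3 0 0 10; -0.8 -3 0 0 10; -0.8 -3 0 0 10",
)

```text
time_s: 8.2
eef_pos: [0.4716, 0.1144, 0.0799]
tool_rot: [0.561, -0.435, 0.555, 0.434]
contact_force: [1.8, 5.6, -0.4]
width: 0.016
```

```bash
python3 -c "
from h import *
st()"
```

```text
8.2 [0.4716 0.1144 0.0799] jaw 75.77 x-axis [ 0.007  0.004 -1.   ] along(out) 15.84 across 0.06 F [ 1.8  5.6 -0.4] w 0.015952269012284137
```

play_rows(
  series="-0.7 -2.9 0 0 10; -0.7 -2.9 0 0 10; -0.7 -2.9 0 0 10; -0.5 -2 0 0 10; -0.5 -2 0 0 10; -0.5 -2 0 0 10; -0.5 -2 0 0 10; -0.5 -2 0 0 10",
)

```text
time_s: 9.0
eef_pos: [0.4684, 0.1022, 0.0799]
tool_rot: [0.564, -0.433, 0.549, 0.439]
contact_force: [5.7, 19.0, -3.8]
width: 0.0166
```

```bash
python3 -c "
from h import *
st()"
```

```text
9.0 [0.4684 0.1022 0.0799] jaw 76.14 x-axis [ 0.011  0.02  -1.   ] along(out) 28.53 across 0.02 F [ 5.7 19.  -3.8] w 0.01657883896252251
```

Stuck at ~29.8 mm with 20 N. Push home again.

play_rows(
  series="0.8 3.2 0 0 10; 0.8 3.2 0 0 10; 0.8 3.2 0 0 10; 0.8 3.2 0 0 10; 0.8 3.2 0 0 10; 0.8 3.2 0 0 10; 0.8 3.2 0 0 10; 0.8 3.2 0 0 10",
)

```text
time_s: 9.8
eef_pos: [0.4734, 0.1213, 0.0799]
tool_rot: [0.561, -0.435, 0.555, 0.433]
contact_force: [-1.3, -4.7, 2.3]
width: 0.0163
```

```bash
python3 -c "
from h import *
st()"
```

```text
9.8 [0.4734 0.1213 0.0799] jaw 75.78 x-axis [ 0.007  0.003 -1.   ] along(out) 8.76 across 0.1 F [-1.3 -4.7  2.3] w 0.016323552812189748
```

play_rows(
  series="0.7 2.9 0 0 10; 0.7 2.9 0 0 10; 0.6 2.4 0 0 10; 0.5 2 0 0 10; 0.5 2 0 0 10; 0.4 1.7 0 0 10; 0.4 1.7 0 0 10; 0.4 1.7 0 0 10",
)

```text
time_s: 10.6
eef_pos: [0.4761, 0.1315, 0.0798]
tool_rot: [0.557, -0.437, 0.562, 0.428]
contact_force: [-2.5, -17.0, 4.5]
width: 0.0163
```

```bash
python3 -c "
from h import *
st()"
```

```text
10.6 [0.4761 0.1315 0.0798] jaw 75.41 x-axis [ 0.003 -0.015 -1.   ] along(out) -1.82 across 0.1 F [ -2.5 -17.    4.5] w 0.016276214498830332
```

Home again. Now the full draw.

play_rows(
  series="-1 -4 0 0 10; -1 -4 0 0 10; -1 -4 0 0 10; -1 -4 0 0 10; -1 -4 0 0 10; -1 -4 0 0 10; -1 -4 0 0 10; -1 -4 0 0 10",
)

```text
time_s: 11.4
eef_pos: [0.4682, 0.1013, 0.0799]
tool_rot: [0.559, -0.436, 0.559, 0.431]
contact_force: [1.5, 4.4, -0.4]
width: 0.016
```

play_rows(
  series="-0.8 -3 0 0 10; -0.8 -3 0 0 10; -0.8 -3 0 0 10; -0.8 -3 0 0 10; -0.8 -3 0 0 10; -0.8 -3 0 0 10; -0.8 -3 0 0 10; -0.8 -3 0 0 10",
)

```text
time_s: 12.2
eef_pos: [0.4613, 0.075, 0.0799]
tool_rot: [0.559, -0.436, 0.559, 0.431]
contact_force: [2.7, 9.9, -2.0]
width: 0.0162
```

```bash
python3 -c "
from h import *
st()"
```

```text
12.2 [0.4613 0.075  0.0799] jaw 75.58 x-axis [ 0.005 -0.005 -1.   ] along(out) 56.59 across -0.1 F [ 2.7  9.9 -2. ] w 0.016228507493203242
```

Travel ≈ 57.8 mm, the end. Release and lift clear.

play_rows(
  series="0 0 0 0 10; 0 0 0 0 20; 0 0 0 0 30; 0 0 0 0 40; 0 0 0 0 50; 0 0 0 0 60; 0 0 0 0 60; 0 0 0 0 60",
)

```text
time_s: 13.0
eef_pos: [0.4603, 0.0726, 0.0796]
tool_rot: [0.558, -0.436, 0.56, 0.429]
contact_force: [-0.2, 0.4, 0.6]
width: 0.0598
```

```bash
python3 -c "
from h import *
st()"
```

```text
13.0 [0.4603 0.0726 0.0796] jaw 75.48 x-axis [ 0.003 -0.009 -1.   ] along(out) 59.15 across -0.46 F [-0.2  0.4  0.6] w 0.059750341711737015
```

play_rows(
  series="0 0 8 0 60; 0 0 20 0 60; 0 0 25 0 60; 0 0 25 0 60; 0 0 25 0 60; 0 0 15 0 60; 0 0 0 0 60; 0 0 0 0 60",
)

```text
time_s: 13.8
eef_pos: [0.4593, 0.0725, 0.205]
tool_rot: [0.558, -0.436, 0.56, 0.429]
contact_force: [0.5, 0.8, 0.0]
width: 0.06
```

```bash
python3 - <<'E'
from h import *
s,T=st()
im,d=get_image("wrist");cv2.imwrite("pics/w3.png",im)
H=camera_model("wrist")
v,u=np.mgrid[0:420,0:560]
P=np.stack([(u-H['cx'])/H['fx']*d,(v-H['cy'])/H['fy']*d,d],-1)
he=np.array(H['hand_eye']);W=(P@he[:3,:3].T+he[:3,3])@T.T+s['eef_pos']
z=W[...,2];kn=K0-D*.058
m=(z>.095)&(z<.112)&(d>0)&(np.linalg.norm(W[...,:2]-kn,axis=-1)<.03)
c=W[m].mean(0);print(m.sum(),c,-(c[:2]-K0)@D)
E
```

```text
13.8 [0.4593 0.0725 0.205 ] jaw 75.5 x-axis [ 0.004 -0.009 -1.   ] along(out) 59.53 across -1.49 F [0.5 0.8 0. ] w 0.060006697234463995
434 [0.45941243 0.07680419 0.10381192] 0.05533271651536543
```

View pics/w3.png

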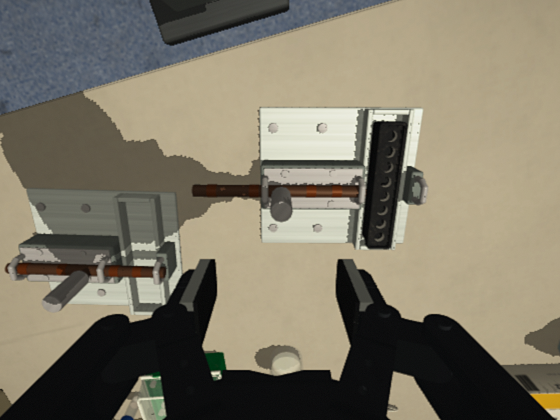

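The picture shows the bolt drawn out: its end is at (192,190), the knob is at (282,203), and the strip at columns 370–405 is no longer crossed. The empty dock's bolt, at (85,270), is still across its well, so it is shut. The gripper is clear, so I'll hand in.

```bash
python3 -c "
from workcell import close_job
print(close_job())"
```

```text
the job is handed in; nothing more can be done
None
```

The rusty bolt is drawn all the way out and released, so the block is free to be lifted. I handed the job in at about 13.9 s of the 38 s allowed; no verdict was reported.

- **Strokes:** I gripped the knob along the bolt's axis. The first pull stuck at about 19.8 mm and the second at about 29.8 mm, each at about 20 N. After each I pushed the bolt home against its stop at about 17–18 N. The third pull ran to about 57.8 mm, the end of travel. All travels are worked out from the tool's position.
- **Last checks:** The last wrist picture shows the bolt clear of the block. Measured from my first knob estimate, the picture puts the knob 55.3 mm out. From the wrist camera's own home reading, about 2.5 mm further in, the travel comes to about 57.8 mm, which agrees with the tool.
- **Empty dock:** I never went near its bolt, and in the picture it still lies across its well, so it looks shut. I judged that by eye.
- **Gripper:** It is open and about 125 mm above where it let go. The force reading is within noise, under 1 N.

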